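# Thread the relief valve's spring over its stem

## Task

Fit the spring to the open relief valve: take the longer of the two coil springs standing on the bench, thread it down over the taller of the valve's two upright stems (twist it slightly if a coil catches), and lower it until it rests fully on the flange at the foot of the stem before letting go. Leave the short spring standing where it is.

Things in the scene. Friction and masses are not known exactly. Their poses are not given: they have to be found in the camera images.
- long_spring: Long compression spring, bare steel wire 5 mm thick, 60 mm long, 44 mm outside and 34 mm inside diameter, open right through, some 90 to 140 g, stiff. Stands upright on the bench; either end may be down. Origin: its centre, 30 mm above what it stands on; z is the coil axis. A plain steel sleeve (tube) of the same outer size also stands on the bench: not wanted.
- short_spring: The short spring, same wire and diameters (44 mm outside) but only 36 mm long, standing upright on the bench; not needed. Origin: its centre, 18 mm above the bench; z is the coil axis.
- valve: Open valve, fixed: block 185 x 66 x 34 mm, end ports (237 mm overall), two round flanges 66 mm across, tops 50 mm above the bench, each with an upright steel stem 14 mm thick, round tip. Origin: under the block's middle, at bench height; z up, x along it. Tall stem at x = +55 mm, 70 mm above its flange (tip 120 mm above bench); short stem at x = -55 mm, 35 mm above its flange.
- tall_seat (a point): Middle of the flange's top face at the foot of the tall stem, on the stem's axis, 50 mm above the bench. The spring's lower end rests on this face, so its centre ends 30 mm above this point; the 34 mm bore has 10 mm of play all round the 14 mm stem.
There are look-alikes about, which are no part of the job. What is shaped like the valve but blue is not meant.

How it is judged:
On the way, in this order (a step that is already met when the one before it is completed fails the run):
1. the long spring, held in the gripper, is threaded over the tall stem: its lower end is at least 5 mm below the stem's tip and around it (contact force between the fingers and long_spring above 0.3 N and horizontal distance between long_spring and tall_seat below 0.016 m and z of long_spring in the frame of tall_seat below 0.095 m), for 0.04 s.
2. still held, its lower end has been lowered to within 12 mm of the flange (not dropped down the stem) (contact force between the fingers and long_spring above 0.3 N and horizontal distance between long_spring and tall_seat below 0.016 m and z of long_spring in the frame of tall_seat below 0.042 m), for 0.04 s.
At the end, for the whole second after the job is handed in: The long spring stands around the tall stem, its axis within 14 mm of the stem's and within about 10 degrees of upright, its lower end within 4 mm of the flange's top face, at rest and released (horizontal distance between long_spring and tall_seat below 0.014 m and z of long_spring in the frame of tall_seat between 0.025 and 0.034 m and angle between the z axis of long_spring and the z axis of valve, either way round below 0.17 rad and linear speed of long_spring below 0.02 m/s and contact force between the fingers and long_spring below 0.05 N); the robot touches nothing.
It fails at once if the short spring is moved more than 30 mm (distance of short_spring from where it was at the start of the episode above 0.03 m).
It also fails if it takes over 34 s, if anything falls off the work surface, if the arm or the gripper's body presses on something with over 40 N, if the wrist force passes 120 N, or if a joint passes its speed limit or range.

## Robot

A 6-joint arm with a two-finger parallel gripper is mounted at the origin on the work surface. World frame = base frame: x ahead of the robot, y to its left, z up, the work surface at z = 0. Lengths are in m, angles in rad, forces in N, time in s.
With the tool pointing down it reaches from about 0.3 to 0.75 m from the base axis. Payload 8.5 kg.
Tool frame: the origin (TCP) lies midway between the tips of the shut fingers; the grasp point (between the pads) lies 19 mm behind it (env.grip_depth is the distance from the TCP to the grasp point, in m); z points along the fingers, y is the direction in which the jaws open and shut (so a half turn about z gives the same grasp; the last joint's range is limited). The gripper opens to 85 mm and grips with 20 to 120 N. Pads are 22 mm wide; open, the fingers measure 114 mm over their backs; the gripper's body (76 mm by 85 mm) begins 54 mm behind the grasp point. The pads swing forward as they close: fully open they stand 13 mm farther back than shut.
Start: joints at [0.901, 0.381, 1.297, -0, 1.464, -0.215], TCP at [0.242, 0.494, 0.231] pointing down, gripper open.
Joint ranges: [-3.11, 3.11], [-0.89, 2.33], [0.22, 2.48], [-1.42, 4.56], [0.17, 2.85], [-2.88, 2.88]. Speed limits (rad/s): [2.39, 2.39, 3.14, 3.14, 3.14, 3.14].

## Interface

Orientations are given as a 3x3 rotation matrix whose columns are the frame's x, y, z axes.
In Python, from workcell import env gives the robot as it stands.
- The arm moves only by the shell command python3 -m creep 'ROWS' [FORCE]. ROWS is text: rows parted by semicolons, each of 7 numbers parted by spaces: the finger opening in cm, from 0 to 8.54, then the shift along the world's x, y, z in cm, then the turn, a rotation vector about the world's x, y, z in degrees. A call has exactly 8 rows; each row is the pose to reach, as a shift and turn from the pose commanded when the call began; what a row does not reach only later rows make up. A row lasts 1/10 s, in which the tool goes at most 50 mm and 8.59 degrees, less where a joint would pass 70% of its speed; a pose out of reach is approached as far as the arm can. A call with a gripper value outside its range is refused whole. The fingers move at their own pace and stop on an object; FORCE is the grip in N (left out, the last holds). Time passes only in rows, so rows that repeat a pose let the fingers close, or fill a call up. It gives the time, the measured TCP pose, the force and the opening at its end, in the units of the state.
- env.state(): the state, without advancing time (a new reading comes with each control period).
- env.capture(name): name is "side" or "top"; returns a dict with "color" (480x640x3 uint8, red, green, blue), "fovy" (degrees; the focal length in pixels is half the picture's height over the tangent of half this angle, whatever the lens; pixels are square), "cx", "cy" (the principal point, pixels), "pose" (4x4, takes a point from camera to world coordinates). Camera axes: x right, y up, looking along -z (the intrinsics and any distortion apply to the point x, -y, -z); pixel columns grow to the right and rows downward; lengths in m; the calibration is good to about 2 mm. A picture is of the moment at which its call begins. There is no depth.
- env.sign_off(): hands the job in, once; it reports no verdict.
The state is a dict: "t": time; "joints": joint angles; "joint_vel": joint speeds; "tau": joint torques, N m; "eef_pos": TCP position; "eef_rot": TCP orientation; "contact_force": force on the tool from outside, world axes, zero at the start; "ft_torque": the same for the moment, N m; "finger_gap": opening from 0.0 (shut) to 1.0 (fully open).
Only numpy, scipy, OpenCV 4.12 (cv2) and the standard library are available. Lean on these libraries where they do the work, as an engineer would, in place of code of your own. Each camera call takes 0.05 s, during which the arm holds its last target. There are 200 camera calls.

## Working session

There is one attempt and no reset: what is moved stays moved. The work goes in short steps, Python scripts to look and compute and a shell command to move; the robot and the scene stay as the last step left them, time stands still between calls to the robot, and variables do not carry over. Pictures are saved under pics/ and viewed, about 8 in all and at most 12, crops included, and the job is handed in when it is done.

```bash
mkdir -p pics; ls; python3 - <<'E'
from workcell import env
import cv2, json
s=env.state(); print(s['t'],s['eef_pos'],s['eef_rot'],s['finger_gap'],env.grip_depth)
for n in ("top","side"):
    c=env.capture(n); cv2.imwrite(f"pics/{n}0.png",c["color"][:,:,::-1]); print(n,{k:v for k,v in c.items() if k!="color"})
E
```

```text
pics
0.0 [0.24141612 0.49384013 0.23068689] [[-8.98345887e-01  4.39287794e-01 -9.49317658e-04]
 [ 4.39288693e-01  8.98345171e-01 -1.18242206e-03]
 [ 3.33391357e-04 -1.47924850e-03 -9.99998850e-01]] 1.0014037651875989 0.0187
top {'fovy': 51.35211271902091, 'cx': 307.87977585458384, 'cy': 241.06714644318217, 'pose': array([[-0.02830481,  0.98688944, -0.15889641,  0.31475373],
       [-0.99913597, -0.03277147, -0.02556049, -0.04562393],
       [-0.03043265,  0.15803563,  0.98696433,  0.88166246],
       [ 0.        ,  0.        ,  0.        ,  1.        ]])}
side {'fovy': 46.73547425292204, 'cx': 320.79964108142224, 'cy': 242.34571133623706, 'pose': array([[ 0.94061701,  0.15454909, -0.3022486 ,  0.19297472],
       [-0.33855798,  0.49228925, -0.80189138, -0.72744057],
       [ 0.02486216,  0.85660135,  0.51537947,  0.5126796 ],
       [ 0.        ,  0.        ,  0.        ,  1.        ]])}
```

View pics/top0.png

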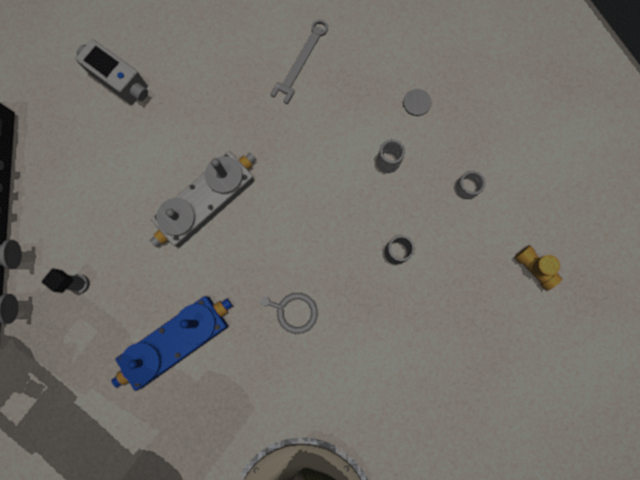

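View pics/side0.png

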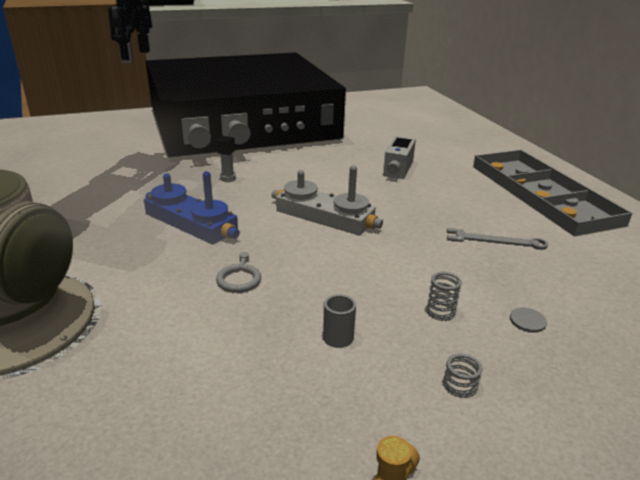

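The top view shows three 44 mm rings, at (391,154), (471,183) and (400,248). The side view shows them as an open tall coil at (444,296), an open short coil at (462,375) and a solid sleeve at (339,320). The long spring is top (391,154) / side (444,296): it is an open coil, taller than the short one, and it isn't the sleeve. The grey valve's tall stem has its tip near top (217,161) and side (352,168). The blue valve is the look-alike.

```bash
cat > h.py <<'E'
import numpy as np, cv2
from workcell import env
def ray(c,u,v):
    f=240/np.tan(np.radians(c["fovy"])/2); P=c["pose"]
    d=P[:3,:3]@np.array([(u-c["cx"])/f,-(v-c["cy"])/f,-1]); return P[:3,3],d
def onz(c,u,v,z):
    o,d=ray(c,u,v); return o+d*(z-o[2])/d[2]
def proj(c,p):
    f=240/np.tan(np.radians(c["fovy"])/2); P=c["pose"]
    q=(np.atleast_2d(p)-P[:3,3])@P[:3,:3]
    return np.stack([c["cx"]+f*q[:,0]/-q[:,2],c["cy"]-f*q[:,1]/-q[:,2]],1)
def tri(*rays):
    A=0;b=0
    for o,d in rays:
        d=d/np.linalg.norm(d);M=np.eye(3)-np.outer(d,d);A=A+M;b=b+M@o
    return np.linalg.solve(A,b)
def ring(x,y,z,r,n=60):
    a=np.linspace(0,2*np.pi,n);return np.stack([x+r*np.cos(a),y+r*np.sin(a),0*a+z],1)
def crop(c,u,v,w,h,s,draw=()):
    """crop around u,v w x h, scaled s, with overlaid polylines"""
    x0,y0=int(u-w/2),int(v-h/2)
    im=cv2.resize(c["color"][y0:y0+h,x0:x0+w,::-1],None,fx=s,fy=s,interpolation=cv2.INTER_CUBIC)
    im=cv2.convertScaleAbs(im,alpha=1.5)
    for p,col in draw:
        q=((proj(c,p)-[x0,y0]+.5)*s).astype(np.int32); cv2.polylines(im,[q],False,col,1)
    for k in range(0,w,10): cv2.line(im,(k*s,0),(k*s,4 if (x0+k)%10 else 8),(0,255,255),1)
    cv2.putText(im,f"{x0},{y0} x{s}",(5,h*s-5),0,.5,(0,255,255),1); return im
E
python3 - <<'E'
from h import *
T=env.capture("top");S=env.capture("side")
sp=tri(ray(T,391,154),ray(S,444,296)); print("spring rough",sp)
for n,u,v,us,vs in (("tip",217,161,352,168),("short tip",170,213,301,173)):
    p=tri(ray(T,u,v),ray(S,us,vs)); print(n,p,proj(T,p),proj(S,p))
for n,u,v in (("flT",224,175),("flS",176,216)): print(n,onz(T,u,v,.05))
for n,u,v in (("flT",351,203),("flS",301,188)): print(n,onz(S,u,v,.05))
for n,u,v in (("long",391,148),("short",471,180),("sleeve",401,243)): print(n,onz(T,u,v,.06))
G=(0,255,0)
a=np.hstack([crop(T,391,154,66,50,6),crop(S,444,296,66,50,6)])
b=np.hstack([crop(T,212,185,66,50,6),crop(S,340,195,66,50,6)])
cv2.imwrite("pics/c1.png",np.vstack([a,b]))
E
```

```text
spring rough [ 0.60018733 -0.1739414   0.02992999]
tip [0.56999615 0.11707636 0.11568151] [[216.55846626 162.81471467]] [[353.62462872 167.62738366]]
short tip [0.49900629 0.20282773 0.07770676] [[170.0036344  212.98374151]] [[300.98569007 173.00211079]]
flT [0.56942614 0.11803748 0.05      ]
flS [0.49969863 0.20093111 0.05      ]
flT [0.56480811 0.10775285 0.05      ]
flS [0.49665188 0.1949329  0.05      ]
long [ 0.60341664 -0.17102518  0.06      ]
short [ 0.54200222 -0.30191061  0.06      ]
sleeve [ 0.43867126 -0.17854883  0.06      ]
```

View pics/c1.png

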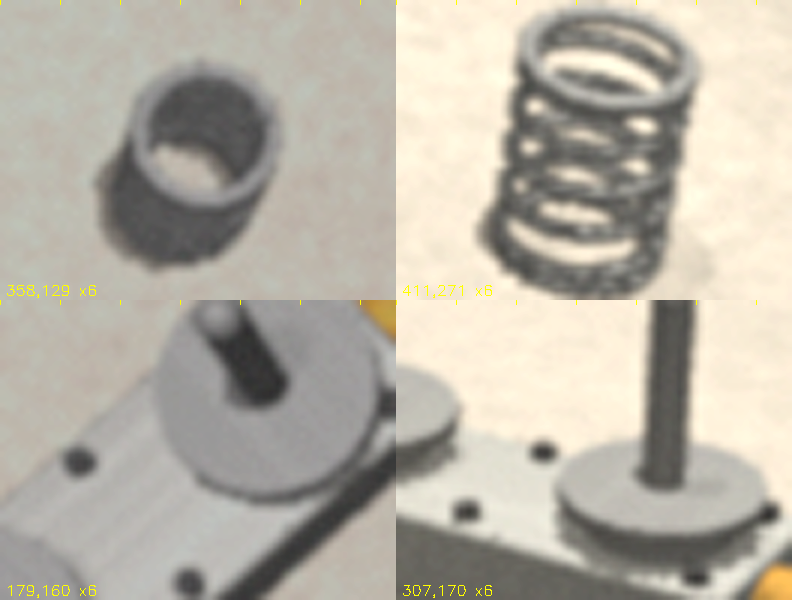

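The crop confirms an open coil about 60 mm tall (the long spring) and a grey valve with its tall stem. Next I'll refine both positions and check them with overlays.

```bash
python3 - <<'E'
from h import *
T=env.capture("top");S=env.capture("side")
for n,a,b,z in (("rim",(392,150.7),(445.5,280),.0585),("seat",(222,173.3),(350.9,200.7),.05)):
    print(n,"tri",tri(ray(T,*a),ray(S,*b)),"T",onz(T,*a,z),"S",onz(S,*b,z))
sx,sy=.600,-.1735; vx,vy=.568,.113
sx,sy=((onz(T,392,150.7,.0575)+onz(S,445.5,280,.0575))/2)[:2]
vx,vy=((onz(T,222,173.3,.05)+onz(S,350.9,200.7,.05))/2)[:2]
G=(0,200,0);R=(0,0,255)
ds=[(ring(sx,sy,.0575,.022),G),(ring(sx,sy,.0575,.017),G),(ring(sx,sy,0,.022),R)]
dv=[(ring(vx,vy,.05,.033),G),(ring(vx,vy,.05,.007),R),(ring(vx,vy,.115,.007),R),(np.array([[vx,vy,.05],[vx,vy,.12]]),R)]
a=np.hstack([crop(T,391,154,66,50,6,ds),crop(S,444,296,66,50,6,ds)])
b=np.hstack([crop(T,215,175,66,50,6,dv),crop(S,350,190,66,50,6,dv)])
cv2.imwrite("pics/c2.png",np.vstack([a,b])); print(sx,sy,vx,vy)
E
```

```text
rim tri [ 0.59788888 -0.17224075  0.05752309] T [ 0.59906013 -0.1726932   0.0585    ] S [ 0.59522472 -0.17356701  0.0585    ]
seat tri [0.57227744 0.12247775 0.04681373] T [0.57260998 0.12152003 0.05      ] S [0.56822051 0.11648977 0.05      ]
0.5977579498109694 -0.17259753780367626 0.5704152456194382 0.11900489997810706
```

View pics/c2.png

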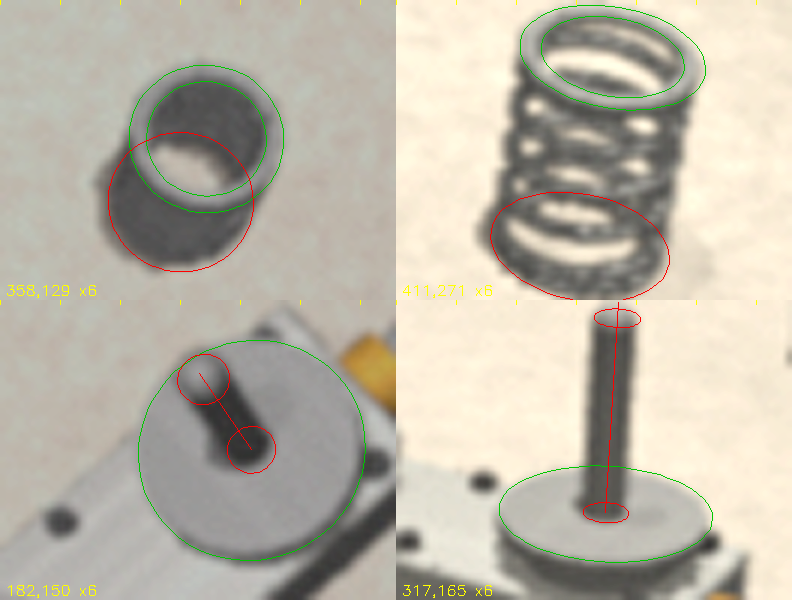

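Overlays fit, and the rim triangulates to z = 0.0575, which agrees with the 60 mm length. Spring axis is about (0.597, -0.1725) and the seat about (0.570, 0.1185). Both are within reach, so I'll move the open gripper above the spring, keeping its yaw.

```bash
python3 -m creep '8.5 0.94 -1.76 0 0 0 0;8.5 2.83 -5.29 0 0 0 0;8.5 5.09 -9.53 0 0 0 0;8.5 7.35 -13.76 0 0 0 0;8.5 9.61 -17.99 0 0 0 0;8.5 11.87 -22.23 0 0 0 0;8.5 14.13 -26.46 0 0 0 0;8.5 16.39 -30.69 0 0 0 0' 40; python3 -m creep '8.5 2.26 -4.23 0 0 0 0;8.5 4.52 -8.47 0 0 0 0;8.5 6.78 -12.7 0 0 0 0;8.5 9.04 -16.93 0 0 0 0;8.5 11.3 -21.17 0 0 0 0;8.5 13.56 -25.4 0 0 0 0;8.5 15.45 -28.93 0 0 0 0;8.5 16.4 -30.7 0 0 0 0'
```

```text
t: 1.1
eef_pos: [0.406, 0.1854, 0.2315]
eef_rot: [[-0.898, 0.439, 0.001], [0.439, 0.898, 0.0], [-0.0, 0.0, -1.0]]
contact_force: [0.8, 0.7, -0.2]
finger_gap: 0.995
t: 1.9
eef_pos: [0.5704, -0.1229, 0.2307]
eef_rot: [[-0.897, 0.441, -0.0], [0.441, 0.897, -0.0], [0.0, -0.0, -1.0]]
contact_force: [-1.1, -0.4, 0.1]
finger_gap: 0.993
```

```bash
python3 -m creep '8.5 1.3 -2.5 0 0 0 0;8.5 2.66 -4.96 0 0 0 0;8.5 2.66 -4.96 -3 0 0 0;8.5 2.66 -4.96 -7 0 0 0;8.5 2.66 -4.96 -11 0 0 0;8.5 2.66 -4.96 -13 0 0 0;8.5 2.66 -4.96 -13 0 0 0;8.5 2.66 -4.96 -13 0 0 0'; python3 - <<'E'
from h import *
T=env.capture("top");S=env.capture("side"); p=env.state()["eef_pos"];print(p)
sx,sy=.597,-.1725
d=[(ring(sx,sy,.0575,.022),(0,200,0)),(np.array([[p[0],p[1],.06],[p[0],p[1],p[2]]]),(0,0,255))]
cv2.imwrite("pics/c3.png",np.hstack([crop(T,395,145,80,110,5,d),crop(S,444,270,80,110,5,d)]))
E
```

```text
t: 2.7
eef_pos: [0.5965, -0.1696, 0.1021]
eef_rot: [[-0.898, 0.439, 0.001], [0.439, 0.898, -0.0], [-0.001, -0.0, -1.0]]
contact_force: [0.1, 1.0, -0.3]
finger_gap: 0.993
[ 0.596877   -0.16978914  0.10311892]
```

View pics/c3.png

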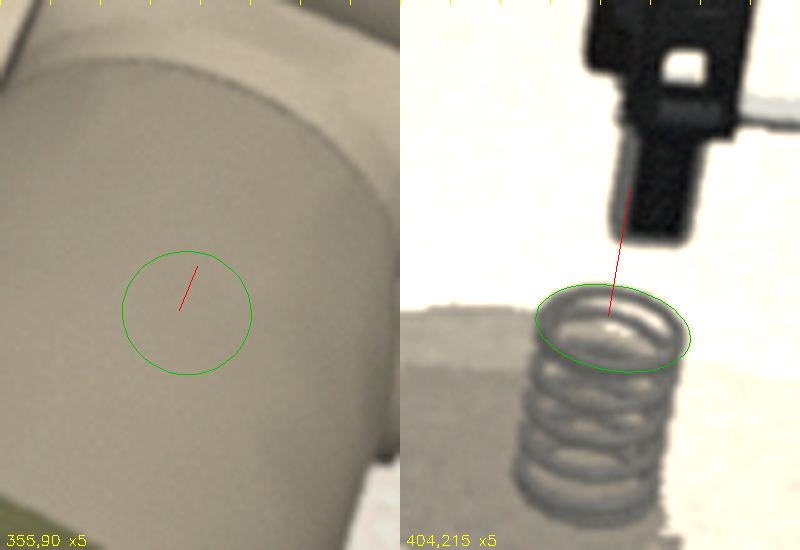

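```bash
python3 - <<'E'
from h import *
S=env.capture("side"); s=env.state(); p=s["eef_pos"];R=s["eef_rot"];print(p, s["finger_gap"])
d=[(ring(.597,-.1725,.0575,.022),(0,200,0))]
for sg,c in ((1,(255,0,0)),(-1,(0,0,255))):
    for y in (.0425,.057):
        q=[p+R@np.array([a,sg*y,-z]) for a,z in ((-.011,.053),(-.011,.013),(.011,.013),(.011,.053))]
        d.append((np.array(q),c))
cv2.imwrite("pics/c4.png",crop(S,444,270,100,110,5,d))
E
```

```text
[ 0.59681902 -0.16972833  0.1030692 ] 0.997896930464524
```

View pics/c4.png

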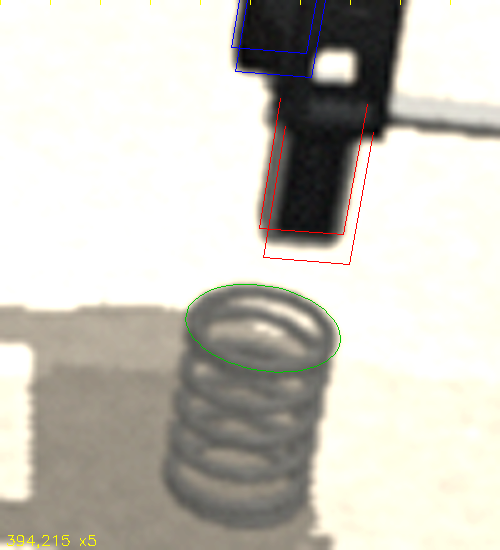

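Finger outlines project onto the image to within about 1 mm, so the calibration is good. Next: descend, close at 40 N.

```bash
python3 -m creep '8.5 0 -0.28 -1 0 0 0;8.5 0 -0.28 -3 0 0 0;8.5 0 -0.28 -5 0 0 0;8.5 0 -0.28 -7 0 0 0;8.5 0 -0.28 -8 0 0 0;8.5 0 -0.28 -8.4 0 0 0;8.5 0 -0.28 -8.4 0 0 0;8.5 0 -0.28 -8.4 0 0 0' 40;  python3 -m creep '7 0 0 0 0 0 0;6 0 0 0 0 0 0;5 0 0 0 0 0 0;4 0 0 0 0 0 0;3.5 0 0 0 0 0 0;3.5 0 0 0 0 0 0;3.5 0 0 0 0 0 0;3.5 0 0 0 0 0 0' 40
```

```text
t: 3.65
eef_pos: [0.5966, -0.1725, 0.0182]
eef_rot: [[-0.898, 0.439, 0.001], [0.439, 0.898, -0.001], [-0.002, -0.0, -1.0]]
contact_force: [1.2, 0.2, -0.6]
finger_gap: 0.995
t: 4.45
eef_pos: [0.5962, -0.1723, 0.0178]
eef_rot: [[-0.898, 0.439, 0.001], [0.439, 0.898, -0.0], [-0.001, -0.0, -1.0]]
contact_force: [-1.4, -0.3, 6.0]
finger_gap: 0.499
```

```bash
python3 -m creep '3.5 0 0 0.5 0 0 0;3.5 0 0 2 0 0 0;3.5 0 0 4.5 0 0 0;3.5 0 0 7.5 0 0 0;3.5 0 0 10.5 0 0 0;3.5 0 0 13.5 0 0 0;3.5 0 0 15 0 0 0;3.5 0 0 15 0 0 0'; python3 - <<'E'
from h import *
S=env.capture("side");T=env.capture("top"); s=env.state(); p=s["eef_pos"]; print(p,s["finger_gap"])
x,y=p[:2]; z=p[2]-.018
d=[(ring(x,y,z+.0575,.022),(0,200,0)),(ring(x,y,z+.0025,.022),(0,0,255))]
u,v=proj(S,[[x,y,z+.04]])[0]
cv2.imwrite("pics/c5.png",crop(S,u,v,100,100,6,d))
E
```

```text
t: 5.25
eef_pos: [0.5968, -0.1725, 0.1695]
eef_rot: [[-0.898, 0.439, 0.004], [0.439, 0.898, -0.002], [-0.004, -0.0, -1.0]]
contact_force: [-0.5, 0.4, -1.3]
finger_gap: 0.493
[ 0.59572183 -0.17201419  0.16641438] 0.4930100605760958
```

View pics/c5.png

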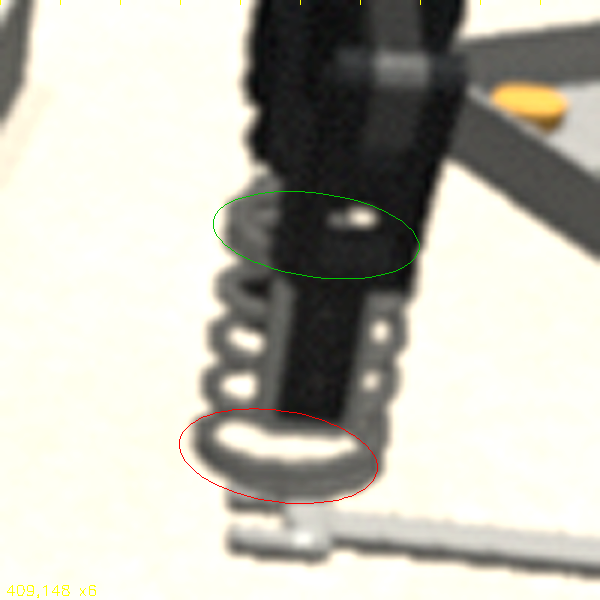

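Spring is held upright, offset about 2 mm from the TCP along the slack direction; I'll allow for that. I'm moving above the tall stem now, with about 30 mm clearance over the tip.

```bash
python3 -m creep '3.5 -0.1 1.2 0 0 0 0;3.5 -0.45 4.5 0 0 0 0;3.5 -0.9 9 0 0 0 0;3.5 -1.4 14 0 0 0 0;3.5 -1.9 19 0 0 0 0;3.5 -2.35 23.7 0 0 0 0;3.5 -2.7 27.3 0 0 0 0;3.5 -2.9 29.2 0 0 0 0';python3 -m creep '3.5 0 0 0 0 0 0;3.5 0 0 0 0 0 0;3.5 0 0 0 0 0 0;3.5 0 0 0 0 0 0;3.5 0 0 -.2 0 0 0;3.5 0 0 -.5 0 0 0;3.5 0 0 -1 0 0 0;3.5 0 0 -1 0 0 0'; python3 - <<'E'
from h import *
T=env.capture("top");S=env.capture("side"); s=env.state(); p=s["eef_pos"]; print(p,s["finger_gap"])
x,y=p[0]+.002,p[1]-.001; z=p[2]-.018
d=[(ring(x,y,z+.0575,.022),(0,200,0)),(ring(x,y,z+.0025,.022),(0,0,255)),(np.array([[.57,.1185,.05],[.57,.1185,.13]]),(255,0,0))]
u,v=proj(S,[[x,y,z-.01]])[0]
a=crop(S,u,v,66,100,6,d)
u,v=proj(T,[[x,y,z]])[0]
cv2.imwrite("pics/c6.png",np.hstack([a,crop(T,u,v,66,100,6,d)]))
E
```

```text
t: 6.15
eef_pos: [0.5655, 0.1235, 0.1662]
eef_rot: [[-0.9, 0.437, -0.002], [0.437, 0.9, 0.001], [0.003, -0.001, -1.0]]
contact_force: [-0.1, -0.2, -0.8]
finger_gap: 0.494
t: 6.95
eef_pos: [0.5667, 0.1197, 0.1564]
eef_rot: [[-0.898, 0.439, -0.002], [0.439, 0.898, -0.0], [0.001, -0.001, -1.0]]
contact_force: [0.2, 1.1, -0.4]
finger_gap: 0.49
[0.56704325 0.11973861 0.15711599] 0.4919733002272522
```

View pics/c6.png

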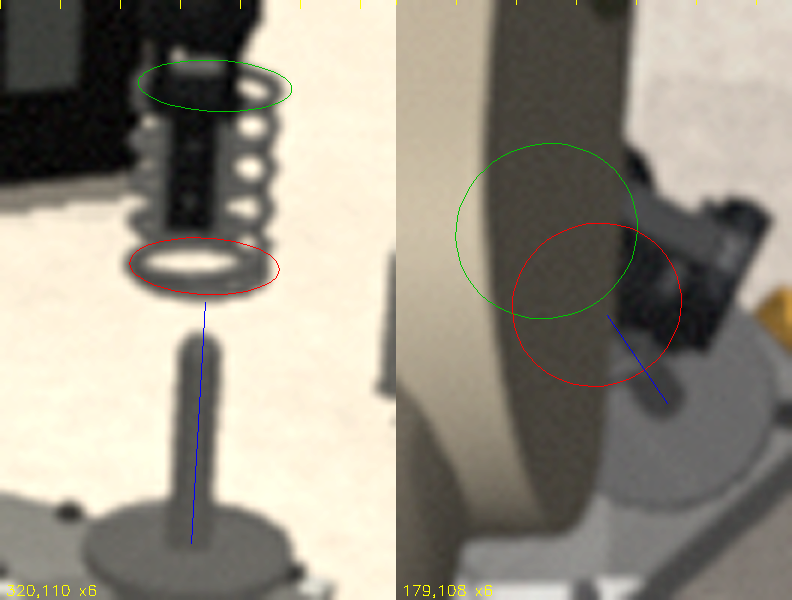

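Side view: spring's lower ring centre is at about (352.5,154) and the stem axis about 1 px right of it, so I'll shift +1.5 mm x. The top view is blocked by the arm. Lowering in stages with force checks.

```bash
python3 -m creep '3.5 .15 -.05 -.3 0 0 0;3.5 .15 -.05 -.9 0 0 0;3.5 .15 -.05 -1.6 0 0 0;3.5 .15 -.05 -2.3 0 0 0;3.5 .15 -.05 -3 0 0 0;3.5 .15 -.05 -3.6 0 0 0;3.5 .15 -.05 -4 0 0 0;3.5 .15 -.05 -4 0 0 0'; python3 - <<'E'
from h import *
T=env.capture("top");S=env.capture("side"); s=env.state(); p=s["eef_pos"]; print(p,s["finger_gap"])
x,y=p[:2]; z=p[2]-.018
d=[(ring(x,y,z+.0575,.022),(0,200,0)),(ring(x,y,z+.0025,.022),(0,0,255))]
u,v=proj(S,[[x,y,z+.01]])[0]
a=crop(S,u,v,66,80,6,d)
u,v=proj(T,[[x,y,z]])[0]
cv2.imwrite("pics/c7.png",np.hstack([a,crop(T,u,v,66,80,6,d)]))
E
```

```text
t: 7.85
eef_pos: [0.5684, 0.1192, 0.1167]
eef_rot: [[-0.898, 0.439, -0.001], [0.439, 0.898, -0.0], [0.001, -0.0, -1.0]]
contact_force: [-0.2, 0.0, -1.4]
finger_gap: 0.495
[0.56869968 0.119284   0.11743907] 0.4909816916850531
```

View pics/c7.png

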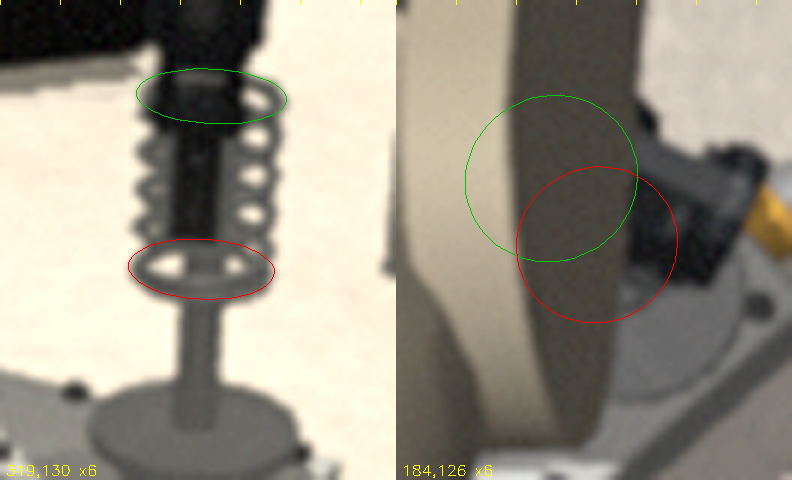

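The stem shows inside the lower ring, centred, with no contact force. Continuing down, about 7 mm short of the flange.

```bash
python3 -m creep '3.5 0 0 -.4 0 0 0;3.5 0 0 -1.1 0 0 0;3.5 0 0 -1.8 0 0 0;3.5 0 0 -2.5 0 0 0;3.5 0 0 -3.2 0 0 0;3.5 0 0 -3.8 0 0 0;3.5 0 0 -4.1 0 0 0;3.5 0 0 -4.1 0 0 0';python3 -m creep '3.5 0 0 -.1 0 0 0;3.5 0 0 -.2 0 0 0;3.5 0 0 -.3 0 0 0;3.5 0 0 -.4 0 0 0;3.5 0 0 -.4 0 0 0;3.5 0 0 -.4 0 0 0;3.5 0 0 -.4 0 0 0;3.5 0 0 -.4 0 0 0'
```

```text
t: 8.75
eef_pos: [0.5684, 0.1193, 0.0759]
eef_rot: [[-0.898, 0.439, -0.001], [0.439, 0.898, -0.0], [0.001, -0.0, -1.0]]
contact_force: [0.0, -0.4, -0.5]
finger_gap: 0.498
t: 9.55
eef_pos: [0.5686, 0.1193, 0.0724]
eef_rot: [[-0.898, 0.439, 0.0], [0.439, 0.898, -0.0], [-0.0, 0.0, -1.0]]
contact_force: [-0.3, 0.6, -0.7]
finger_gap: 0.494
```

```bash
python3 -m creep '3.5 0 0 -.05 0 0 0;3.5 0 0 -.1 0 0 0;3.5 0 0 -.15 0 0 0;3.5 0 0 -.2 0 0 0;3.5 0 0 -.25 0 0 0;3.5 0 0 -.25 0 0 0;3.5 0 0 -.25 0 0 0;3.5 0 0 -.25 0 0 0';python3 -m creep '3.5 0 0 -.05 0 0 0;3.5 0 0 -.1 0 0 0;3.5 0 0 -.15 0 0 0;3.5 0 0 -.15 0 0 0;3.5 0 0 -.15 0 0 0;3.5 0 0 -.15 0 0 0;3.5 0 0 -.15 0 0 0;3.5 0 0 -.15 0 0 0'
```

```text
t: 10.35
eef_pos: [0.5686, 0.1193, 0.0698]
eef_rot: [[-0.898, 0.439, 0.0], [0.439, 0.898, 0.0], [-0.0, 0.0, -1.0]]
contact_force: [-0.2, 0.5, -1.9]
finger_gap: 0.491
t: 11.15
eef_pos: [0.5686, 0.1193, 0.0683]
eef_rot: [[-0.898, 0.439, -0.0], [0.439, 0.898, -0.0], [0.0, -0.0, -1.0]]
contact_force: [-0.1, 0.1, -0.2]
finger_gap: 0.501
```

```bash
python3 -m creep '3.5 0 0 -.05 0 0 0;3.5 0 0 -.1 0 0 0;3.5 0 0 -.1 0 0 0;3.5 0 0 -.1 0 0 0;3.5 0 0 -.1 0 0 0;3.5 0 0 -.1 0 0 0;3.5 0 0 -.1 0 0 0;3.5 0 0 -.1 0 0 0';python3 - <<'E'
from h import *
S=env.capture("side"); s=env.state(); p=s["eef_pos"]; print(p,s["contact_force"])
x,y=.57,.1185
d=[(ring(x,y,.1075,.022),(0,200,0)),(ring(x,y,.0525,.022),(0,0,255))]
u,v=proj(S,[[x,y,.07]])[0]
cv2.imwrite("pics/c8.png",crop(S,u,v,66,70,8,d))
E
```

```text
t: 11.95
eef_pos: [0.5687, 0.1193, 0.0678]
eef_rot: [[-0.898, 0.439, 0.001], [0.439, 0.898, -0.0], [-0.001, 0.0, -1.0]]
contact_force: [-1.4, 0.5, 5.5]
finger_gap: 0.493
[0.56869718 0.11925682 0.06776126] [-2.68678059 -0.66785999  5.58417997]
```

View pics/c8.png

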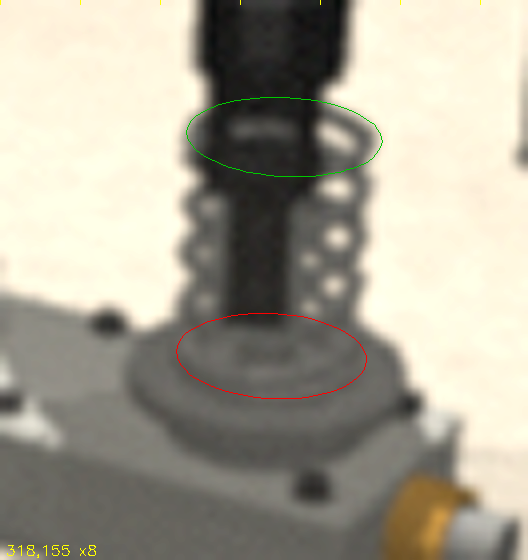

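The wrist reads 5.5 N at TCP z 0.0678, exactly the bench grasp height plus 50 mm, so the spring is seated. Release and retreat straight up.

```bash
python3 -m creep '4.3 0 0 0 0 0 0;4.7 0 0 0 0 0 0;5.2 0 0 0 0 0 0;6 0 0 0 0 0 0;7 0 0 0 0 0 0;8 0 0 0 0 0 0;8 0 0 0 0 0 0;8 0 0 0 0 0 0' 20;python3 -m creep '8 0 0 .5 0 0 0;8 0 0 2 0 0 0;8 0 0 5 0 0 0;8 0 0 8 0 0 0;8 0 0 11 0 0 0;8 0 0 14 0 0 0;8 0 0 15 0 0 0;8 0 0 15 0 0 0';python3 -m creep '8 -1 1 0 0 0 0;8 -4 3 0 0 0 0;8 -8 6 0 0 0 0;8 -12 9 0 0 0 0;8 -16 12 0 0 0 0;8 -19 14 0 0 0 0;8 -20 15 0 0 0 0;8 -20 15 0 0 0 0';python3 - <<'E'
from h import *
S=env.capture("side");T=env.capture("top")
x,y=.57,.1185
d=[(ring(x,y,.1075,.022),(0,200,0)),(ring(x,y,.0525,.022),(0,0,255))]
u,v=proj(S,[[x,y,.07]])[0]; a=crop(S,u,v,66,80,6,d)
u,v=proj(T,[[x,y,.07]])[0]
cv2.imwrite("pics/c9.png",np.hstack([a,crop(T,u,v,66,80,6,d)]))
E
```

```text
t: 12.8
eef_pos: [0.5686, 0.1193, 0.0673]
eef_rot: [[-0.898, 0.439, -0.0], [0.439, 0.898, 0.0], [0.0, -0.0, -1.0]]
contact_force: [0.3, -0.1, -0.8]
finger_gap: 0.935
t: 13.6
eef_pos: [0.5689, 0.1193, 0.2184]
eef_rot: [[-0.898, 0.439, 0.003], [0.439, 0.898, 0.0], [-0.002, 0.001, -1.0]]
contact_force: [-0.1, -0.2, -0.5]
finger_gap: 0.941
t: 14.4
eef_pos: [0.3669, 0.2702, 0.2165]
eef_rot: [[-0.9, 0.437, -0.002], [0.437, 0.9, -0.001], [0.001, -0.001, -1.0]]
contact_force: [0.3, -0.4, 0.2]
finger_gap: 0.935
```

View pics/c9.png

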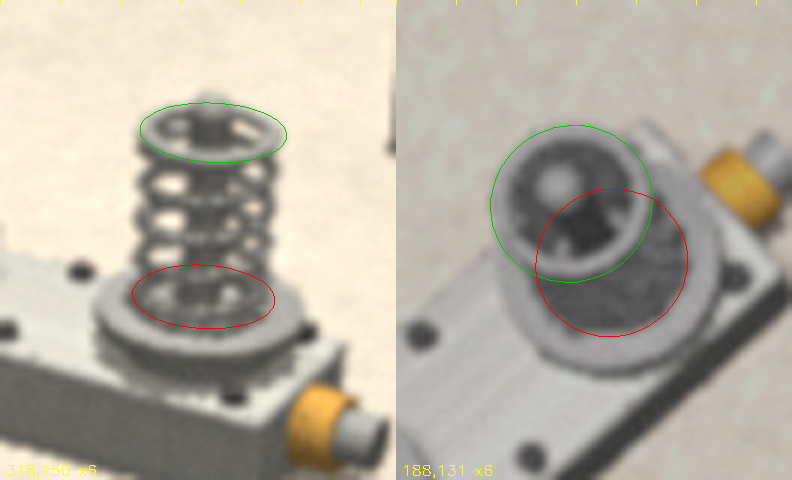

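The spring stands upright around the stem and rests on the flange, with the stem tip showing inside the upper ring in both views. The gripper is well clear, so I'm handing in.

```bash
python3 -c "
from workcell import env
print(env.sign_off(), env.state()['t'])"
```

```text
the job is handed in; nothing more can be done
the job is handed in; nothing more can be done
```

The long spring is fitted over the grey valve's tall stem, resting on the flange and released, and the job was handed in after about 14.5 s of the 34 s allowed. The short spring and the sleeve were not touched; I did not re-measure the short spring at the end.

- **How it went:** I found the long spring at about (0.597, -0.173) and the tall stem at about (0.570, 0.119) from the two camera views. I gripped the spring at 40 N, threaded it over the stem and lowered it in small steps. No twist was needed.
- **Seating check:** At the flange the wrist read 5.5 N with the TCP at z = 0.0678. That is the height I gripped it at on the bench plus the 50 mm of the flange, so the spring had not slipped.
- **Final check:** The last two pictures show it upright with the stem inside its upper ring, its rim within about 2 mm of where a seated spring should be. The gripper is clear and the residual force was about 0.5 N, the level of noise.
- **Disagreements:** The two cameras put the seat about 4–5 mm apart in x and in y, so I used their average. After the lift the spring looked about 2 mm off-centre in the gripper, but the next view over the stem did not bear that out. While lowering, the arm hid most of the spring from the top camera, so I went by the side camera alone.

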